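# Refit the lift-off shelf and restock it

## Task

Lower the loose shelf board over the two locating pins of the blue stand until it sits flush on the stand and let go of it; then stand the yellow spray can and the black bottle upright on the board, one on each side of its handle. Set everything down gently, without dropping it or tipping the can or the bottle over, and leave the socket, the red bin and the screwdriver alone.

Things in the scene. Friction and masses are not known exactly. Their poses are not given: they have to be found in the camera images.
- stand: Blue steel stand fixed to the bench: two end rails (150 mm along its x, 30 mm wide) at y = -115 and +115 mm, on legs joined by low stretchers, open between. The rails' flat tops are 70 mm above the bench. Origin at the bench, midway between the rails; z up; y runs from one rail to the other.
- pin0 (a point): Tip of the bright steel locating pin in the middle of the stand's rail at -y (x = 0, y = -115 mm). Pin diameter 12 mm, rising 22 mm above the rail; the last 6 mm taper to 5 mm diameter. The tip is 92 mm above the bench.
- pin1 (a point): Tip of the same kind of pin on the rail at y = +115 mm. The pins are 230 mm apart.
- board: Loose wooden shelf board, 150 (x) by 280 (y) by 10 mm thick, about 0.45 kg, blue strips on its long edges, lying on the bench. Two 16 mm through holes at x = 0, y = -115 and +115 mm; blue bar handle across its middle. Origin at the centre of the underside, z up. Fits either way round (half a turn). Can and bottle go on the wood, centred about 62 mm either side of the handle along y.
- handle (a point): Centre of the board's handle bar, 60 mm above the board's underside. The bar is 100 mm long along the board's x, 14 mm wide (along y) and 14 mm high, with 43 mm free below it; legs at x = -45 and +45 mm. Pinch it across y from above.
- hole0 (a point): Lower mouth centre of the board's hole at y = -115 mm.
- hole1 (a point): Lower mouth centre of the board's hole at y = +115 mm.
- can: Yellow spray can with a blue band and yellow cap, standing on the bench. Round: diameter 52 mm up to 132 mm, then cap of 46 mm diameter to the top at 165 mm. Roughly 0.23 to 0.46 kg. Origin at the centre of its underside, z up its axis.
- bottle: Black bottle with a white paper band and red cap, standing on the bench. Round: diameter 58 mm up to 112 mm, shoulder to 126 mm, cap of 32 mm diameter to the top at 150 mm. Roughly 0.25 to 0.5 kg. Origin at the centre of its underside, z up its axis.
- socket: Steel wrench socket standing on the bench between the stand and the board, diameter 30 mm, 38 mm high; origin at the centre of its underside. To be left alone.
- bin: Red open plastic bin, 100 by 130 by 60 mm high, with grey wheel weights in it; origin at the centre of its underside. To be left alone.
- screwdriver: Red-handled screwdriver lying on the bench along its own x, about 200 mm long. To be left alone.
Things that resemble listed ones, but are neither listed nor needed, are in the scene too. Of the things that look like the can, the smaller one is meant. Several things have the shape of the bottle; the one meant has the colours described above.

How it is judged:
On the way, in this order (a step that is already met when the one before it is completed fails the run):
1. the board sits flush on the stand over both pins, let go (height (world z) of board between 0.066 and 0.0735 m and angle between board's own z axis and vertical below 0.02 rad and horizontal distance between board and stand below 0.006 m and angle between the y axis of board and the y axis of stand, either way round below 0.06 rad and contact force between the fingers and board below 0.05 N), for 0.2 s.
2. the can and the bottle stand upright on the seated board, one each side of the handle (height (world z) of board between 0.066 and 0.0735 m and angle between board's own z axis and vertical below 0.02 rad and horizontal distance between board and stand below 0.006 m and angle between the y axis of board and the y axis of stand, either way round below 0.06 rad and angle between each of can, bottle's own z axis and vertical below 0.06 rad and z of can in the frame of board between 0.006 and 0.014 m and x of can in the frame of board between -0.05 and 0.05 m and z of bottle in the frame of board between 0.006 and 0.014 m and x of bottle in the frame of board between -0.05 and 0.05 m and ((y of can in the frame of board above 0.03 m and y of bottle in the frame of board below -0.03 m) or (y of can in the frame of board below -0.03 m and y of bottle in the frame of board above 0.03 m))), for 0.2 s.
At the end, for the whole second after the job is handed in: Board on the rails over both pins: underside 66-73.5 mm up, tilt < 0.02, centred within 6 mm, aligned within 0.06 rad. Can and bottle upright (tilt < 0.06) on it, their axes at least 30 mm from the handle line on opposite sides, and within 50 mm of the middle along it. All at rest and released (all of step 2 and linear speed of each of board, can, bottle below 0.02 m/s and contact force between the fingers and board below 0.05 N and contact force between the fingers and can below 0.05 N and contact force between the fingers and bottle below 0.05 N); the robot touches nothing.
It fails at once if the can or the bottle is tipped over (more than 0.6 rad) (angle between any of can, bottle's own z axis and vertical above 0.6 rad).
It fails at once if the board, the can or the bottle is dropped (moves faster than 0.45 m/s, a fall of about 10 mm, while no finger touches it) ((linear speed of board above 0.45 m/s and contact force between the fingers and board below 0.05 N) or (linear speed of can above 0.45 m/s and contact force between the fingers and can below 0.05 N) or (linear speed of bottle above 0.45 m/s and contact force between the fingers and bottle below 0.05 N)).
It fails at once if the socket, the bin or the screwdriver is moved by more than 30 mm (distance of any of socket, bin, screwdriver from where it was at the start of the episode above 0.03 m).
It also fails if it takes over 69 s, if anything falls off the work surface, if the arm or the gripper's body presses on something with over 40 N, if the wrist force passes 120 N, or if a joint passes its speed limit or range.

## Robot

A 6-joint arm with a two-finger parallel gripper is mounted at the origin on the work surface. World frame = base frame: x ahead of the robot, y to its left, z up, the work surface at z = 0. Lengths are in m, angles in rad, forces in N, time in s.
With the tool pointing down it reaches from about 0.275 to 0.725 m from the base axis. Payload 5.6 kg.
Tool frame: the origin (TCP) lies at the very end of the fingers, on their centre line; the grasp point (between the pads) lies 19 mm behind it; z points along the fingers, y is the line along which they close (so a half turn about z gives the same grasp; the last joint's range is limited). The gripper opens to 85 mm and grips with 20 to 120 N. Pads are 22 mm wide; open, the fingers measure 114 mm over their backs; the gripper's body (76 mm by 85 mm) begins 54 mm behind the grasp point. The pads swing forward as they close: fully open they stand 13 mm farther back than shut.
Start: joints at [1.477, 0.255, 0.108, 0, -1.424, -0.285], TCP at [0.203, 0.511, 0.231] pointing down, gripper open.
Joint ranges: [-2.95, 2.95], [-1.21, 1.97], [-1.09, 1.5], [-2.87, 1.71], [-2.94, -0.07], [-3.05, 3.05]. Speed limits (rad/s): [2.57, 2.57, 3.14, 3.14, 3.14, 3.14].

## Interface

Orientations are given as a rotation vector (axis times angle).
In Python, from workcell import robot gives the robot as it stands. The module is installed in compiled form; this text tells all that it offers.
- The arm moves only by the tool send_rows, never from a script. Its argument "moves" is text: rows parted by semicolons, each of 7 numbers parted by spaces: the shift along the tool's x, y, z in mm, then the turn, a rotation vector about the tool's x, y, z in units of 5 degrees (1.0 is 5 degrees), then the finger opening in mm, from 0 to 85.4. In form: tx ty tz ax ay az fingers; .... A call has 1 to 12 rows; each row shifts and turns the commanded pose from where the row before left it, along the tool's axes as they then stand; what a row does not reach is not made up. A row lasts 1/12 s, in which the tool goes at most 41.7 mm and 7.16 degrees, less where a joint would pass 70% of its speed; a pose out of reach is approached as far as the arm can. A call with a gripper value outside its range is refused whole. The fingers move at their own pace and stop on an object; "newtons" is the grip in N (left out, the last holds). Time passes only in rows, so rows that do not move let the fingers close. It gives the time, the measured TCP pose, the force, the opening and the grip force at its end, in the units of the state.
- robot.get_state(): the state, without advancing time (a new reading comes with each control period).
- robot.snapshot(name): name is "scene" or "side" or "wrist"; returns the picture (400x640x3 uint8, red, green, blue); there is no depth.
- robot.camera_info(name): a dict with "vfov" (degrees; the focal length in pixels is half the picture's height over the tangent of half this angle, whatever the lens; pixels are square), "cx", "cy" (the principal point, pixels), "k1" (the pictures are not rectified: a ray, as slopes to the right and down, at radius r is drawn at 1 + k1 r^2 times it, then the intrinsics apply), "origin" and "orientation" of the camera in the world; the wrist camera has in their place "tool_from_camera" (4x4, takes a point from camera to tool coordinates, whose origin is the TCP and whose axes are the flange's). Camera axes: x right, y down, z forward; pixel columns grow to the right and rows downward; lengths in m; the calibration is good to about 2 mm. A picture is of the moment at which its call begins: read the wrist's pose just before it. camera_info takes no time and is no camera call.
- robot.close_job(): hands the job in; it is judged then, once.
Trained networks look in the newest picture that a camera, given by its name, has taken for a name from the list of things; names that differ only in an ending like _2 or _b are one class to them, and where a whole thing is asked for, a point or a joint stands for the part that bears it (a point fixed in the world has none). Each returns a list of dicts, best first, with "p" (0 to 1); they miss things now and then, are a little off and sometimes report something else, mostly with a low value. They report only what shows in the picture. A call takes as long as a camera call. They do not tell look-alikes from the thing itself.
- robot.spot_in(camera, label): "pixel" ([row, column] in pixels, amid what is visible of it).
- robot.tip_of(camera, label): "pixel" ([row, column] in pixels: a listed point, or the origin of a listed thing).
The state is a dict: "t": time; "q": joint angles; "qvel": joint speeds; "effort": joint torques, N m; "tcp_pos": TCP position; "tcp_rot": TCP orientation; "wrist_force": force on the tool from outside, world axes, zero at the start; "ft_torque": the same for the moment, N m; "finger_gap": opening from 0.0 (shut) to 1.0 (fully open); "grip_force": force on a finger pad.
Only numpy, scipy, OpenCV 4.12 (cv2) and the standard library are available. Lean on these libraries where they do the work, as an engineer would, in place of code of your own. Each camera call takes 0.05 s, during which the arm holds its last target. There are 200 camera calls.

## Working session

There is one attempt and no reset: what is moved stays moved. The work goes in short steps, Python scripts to look and compute and a tool call to move; the robot and the scene stay as the last step left them, time stands still between calls to the robot, and variables do not carry over. Pictures are saved under pics/ and viewed, at most 12 in all, crops included, and the job is handed in when it is done.

Besides the shell and the picture viewer there is one more tool, called after "Call:" in YAML: its name, and indented under it one key for each argument. send_rows: Moves the arm, as the interface text tells. Its arguments: {"type":"object","properties":{"moves":{"type":"string"},"newtons":{"type":"number"}},"required":["moves"]}

```bash
mkdir -p pics; cat > h.py <<'E'
import numpy as np, cv2
from workcell import robot
from scipy.spatial.transform import Rotation as R
def cam(name, st=None):
    i=robot.camera_info(name); f=200/np.tan(np.radians(i["vfov"])/2)
    if name=="wrist":
        st=st or robot.get_state(); T=np.eye(4); T[:3,:3]=R.from_rotvec(st["tcp_rot"]).as_matrix(); T[:3,3]=st["tcp_pos"]
        T=T@np.array(i["tool_from_camera"]); return i,f,T[:3,3],T[:3,:3]
    o=np.array(i["orientation"]); M=o if o.shape==(3,3) else R.from_rotvec(o).as_matrix() if o.size==3 else R.from_quat(o).as_matrix()
    return i,f,np.array(i["origin"]),M
def ray(name,rc,st=None):
    i,f,o,M=cam(name,st); d=np.array([(rc[1]-i["cx"])/f,(rc[0]-i["cy"])/f]); u=d.copy()
    for _ in range(30): u=d/(1+i["k1"]*(u@u))
    v=M@np.array([u[0],u[1],1]); return o,v/np.linalg.norm(v)
def atz(name,rc,z,st=None):
    o,v=ray(name,rc,st); return o+v*(z-o[2])/v[2]
def proj(name,p,st=None):
    i,f,o,M=cam(name,st); c=M.T@(np.array(p)-o); u=c[:2]/c[2]; u=u*(1+i["k1"]*(u@u)); return np.array([u[1]*f+i["cy"],u[0]*f+i["cx"]])
def tri(rs):
    A=np.zeros((3,3));b=np.zeros(3)
    for o,v in rs: P=np.eye(3)-np.outer(v,v);A+=P;b+=P@o
    return np.linalg.solve(A,b)
def save(name,fn):
    im=robot.snapshot(name); cv2.imwrite("pics/"+fn,im[:,:,::-1]); return im
E
python3 - <<'E'
from h import *
np.set_printoptions(precision=3,suppress=True)
print(robot.camera_info("scene"),robot.camera_info("side"),robot.camera_info("wrist"))
save("scene","s1.png");save("side","d1.png")
Z=dict(pin0=.092,pin1=.092,handle=.06,hole0=0,hole1=0,can=0,bottle=0,socket=0,bin=0,screwdriver=0,board=0,stand=0)
for c in("scene","side"):
  for l in Z:
    for d in robot.tip_of(c,l)[:4]: print(c,l,round(d["p"],2),np.round(d["pixel"]),atz(c,d["pixel"],Z[l]))
E
```

```text
{'vfov': 50.94245620318092, 'cx': 324.76037793039103, 'cy': 199.8196228304683, 'k1': -0.09183132582132296, 'origin': array([1.016, 0.596, 0.594]), 'orientation': array([-0.696, -2.475,  1.273])} {'vfov': 43.92488908620082, 'cx': 319.5414150983012, 'cy': 198.46427702708408, 'k1': -0.06035796604033023, 'origin': array([0.128, 0.513, 0.955]), 'orientation': array([-1.04 ,  2.569, -0.889])} {'vfov': 69.25848689524199, 'cx': 318.86303279721125, 'cy': 200.77669504443938, 'k1': -0.05149949011108688, 'tool_from_camera': array([[ 0.   , -0.95 , -0.312,  0.079],
       [ 1.   ,  0.   ,  0.001, -0.   ],
       [-0.001, -0.312,  0.95 , -0.143],
       [ 0.   ,  0.   ,  0.   ,  1.   ]])}
scene pin0 0.84 [159. 363.] [ 0.461 -0.098  0.092]
scene pin0 0.7 [130. 294.] [ 0.526 -0.322  0.092]
scene pin1 0.84 [159. 363.] [ 0.461 -0.098  0.092]
scene pin1 0.7 [130. 294.] [ 0.526 -0.322  0.092]
scene handle 0.94 [244. 440.] [0.493 0.202 0.06 ]
scene hole0 0.92 [306. 482.] [0.49  0.325 0.   ]
scene hole0 0.89 [238. 395.] [0.505 0.092 0.   ]
scene hole1 0.92 [306. 482.] [0.49  0.325 0.   ]
scene hole1 0.89 
[... 866 characters left out ...]
 ]
side hole1 0.67 [342. 247.] [0.484 0.332 0.   ]
side hole1 0.51 [297. 286.] [0.5   0.208 0.   ]
side can 0.87 [174. 324.] [ 0.679 -0.095  0.   ]
side can 0.84 [150. 305.] [ 0.774 -0.123  0.   ]
side can 0.22 [133. 435.] [ 0.563 -0.418  0.   ]
side bottle 0.77 [180. 252.] [0.793 0.045 0.   ]
side bottle 0.75 [221. 252.] [0.699 0.128 0.   ]
side socket 0.74 [246. 362.] [ 0.468 -0.001  0.   ]
side bin 0.77 [259. 205.] [0.697 0.27  0.   ]
side bin 0.49 [196. 393.] [ 0.51  -0.165  0.   ]
side screwdriver 0.69 [128. 372.] [ 0.699 -0.31   0.   ]
side screwdriver 0.16 [265. 322.] [0.499 0.098 0.   ]
side board 0.92 [296. 287.] [0.5   0.205 0.   ]
side stand 0.64 [189. 410.] [ 0.493 -0.211  0.   ]
```

```bash
python3 -c "
import cv2,numpy as np
cv2.imwrite('pics/b1.png',cv2.resize(np.vstack([cv2.imread('pics/s1.png'),cv2.imread('pics/d1.png')]),(480*1,600)))"
```

```text
(no output)
```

View pics/s1.png

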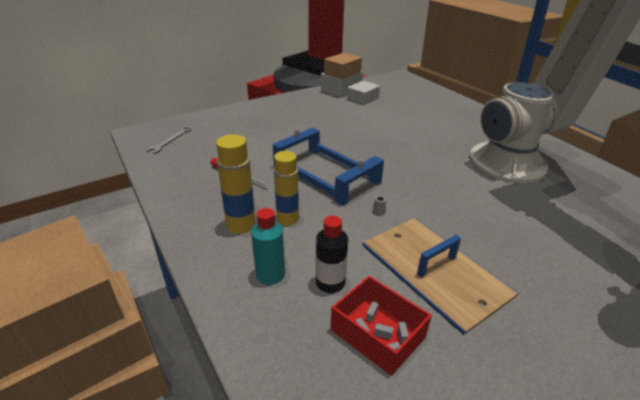

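View pics/d1.png

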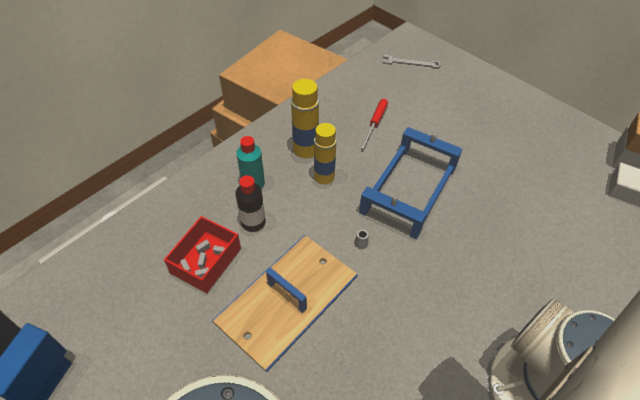

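The scene shows the small can at about (219,285), the black bottle at (279,328), the handle at (244,440) and the pins at (159,363) and (130,294). Both cameras agree to about 1 cm, so I'll go closer with the wrist camera.

```bash
cat >> h.py <<'E'
np.set_printoptions(precision=4,suppress=True)
def plan(p,ydir):
    """tool y along +-ydir (nearest), TCP to p, tool straight down. prints correction turn(5deg units, tool axes) and shift mm in tool axes before/after the turn"""
    s=robot.get_state(); C=R.from_rotvec(s["tcp_rot"]); M=C.as_matrix()
    y=np.array([*ydir,0.]);y/=np.linalg.norm(y); y*=np.sign(y@M[:,1]); z=np.array([0,0,-1.]); T=np.c_[np.cross(y,z),y,z]
    d=(np.array(p)-s["tcp_pos"])*1000
    print("tcp",s["tcp_pos"],"q",s["q"],"t",s["t"]); print("turn",(C.inv()*R.from_matrix(T)).as_rotvec()*180/np.pi/5,"shift before",M.T@d,"after",T.T@d)
E
python3 - <<'E'
from h import *
print(R.from_rotvec(robot.get_state()["tcp_rot"]).as_matrix())
plan([.497,.206,.22],[-.014,.233])
E
```

```text
[[ 0.9291 -0.3698 -0.    ]
 [-0.3698 -0.9291 -0.    ]
 [ 0.      0.     -1.    ]]
tcp [0.2034 0.511  0.2313] q [ 1.4766  0.2551  0.1082  0.     -1.4239 -0.2846] t 1.3
turn [ 0.0005 -0.0001 -5.0285] shift before [385.613  174.7971  11.2788] after [274.812  322.0716  11.2652]
```

Call:
send_rows:
  moves: "35 16 1 0 0 0 85;35 16 1 0 0 0 85;35 16 1 0 0 0 85;35 16 1 0 0 0 85;35 16 1 0 0 0 85;35 16 1 0 0 0 85;35 16 1 0 0 0 85;35 16 1 0 0 0 85;35 16 1 0 0 0 85;35 15 1 0 0 0 85;35 16 1 0 0 0 85;0 0 0 0 0 -1 85"

```text
t: 2.3
tcp_pos: [0.4995, 0.2015, 0.2197]
tcp_rot: [3.105, -0.465, 0.0]
wrist_force: [-0.9, 0.0, 0.3]
finger_gap: 0.995
grip_force: 0.0
```

Call:
send_rows:
  moves: "0 0 0 0 0 -1.3 85;0 0 0 0 0 -1.3 85;0 0 0 0 0 -1.4 85;0 0 0 0 0 0 85;0 0 0 0 0 0 85;0 0 0 0 0 0 85"

```text
t: 2.8
tcp_pos: [0.4963, 0.2061, 0.2203]
tcp_rot: [3.14, 0.085, 0.0]
wrist_force: [0.5, -1.2, 0.3]
finger_gap: 0.995
grip_force: 0.0
```

```bash
cat >> h.py <<'E'
def look(labels,fn=None):
    s=robot.get_state(); im=robot.snapshot("wrist")
    if fn: cv2.imwrite("pics/"+fn,im[:,:,::-1])
    out={}
    for l,z in labels.items():
        for d in robot.tip_of("wrist",l)[:4]:
            q=atz("wrist",d["pixel"],z,s); out.setdefault(l,[]).append((d["p"],q)); print(l,round(d["p"],2),np.round(d["pixel"],1),q)
    return out
E
python3 - <<'E'
from h import *
look(dict(handle=.06,hole0=0,board=0,pin0=.092,can=0,bottle=0),"w1.png")
plan([.497,.206,.22],[-.014,.233])
E
```

```text
hole0 0.95 [169.5 225.5] [0.4919 0.3259 0.    ]
hole0 0.7 [171.9 406.1] [0.5014 0.0944 0.    ]
board 0.74 [173.5 315.2] [0.4928 0.2108 0.    ]
pin0 0.85 [233.6 596.7] [ 0.4655 -0.097   0.092 ]
can 0.7 [ 41.  577.5] [ 0.6715 -0.0904  0.    ]
can 0.29 [169.4 225.2] [0.4921 0.3263 0.    ]
tcp [0.4963 0.2061 0.2203] q [ 0.685   0.2336  0.0521  0.     -1.3892  0.9429] t 3.15
turn [-0.0001 -0.0005 -0.0338] shift before [0.6457 0.1503 0.2969] after [0.6453 0.1522 0.2969]
```

View pics/w1.png

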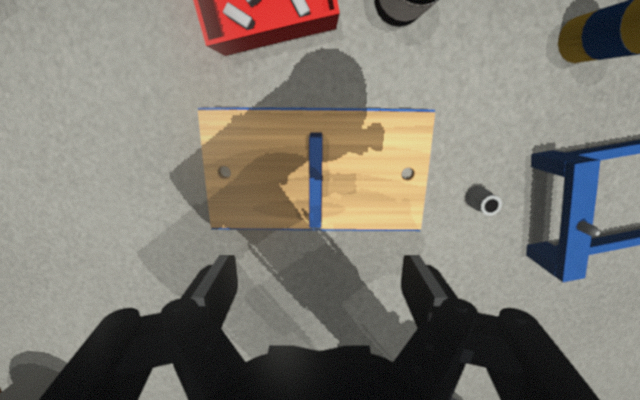

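The view shows the board holes at (172,224) and (173,408), the handle bar running from row 133 to 228 at col 316, and the near pin at (228,590). Next I'll view the stand in the same layout so that biases cancel.

```bash
python3 - <<'E'
from h import *
for rc in [(133,316),(228,316),(180.5,316)]: print(atz("wrist",rc,.067))
for rc in [(172,224),(173,408)]: print(atz("wrist",rc,.008))
plan([.493,-.21,.31],[-.055,.219])
E
```

```text
[0.5495 0.2123 0.067 ]
[0.4464 0.2067 0.067 ]
[0.5006 0.2096 0.067 ]
[0.4901 0.3254 0.008 ]
[0.5021 0.0944 0.008 ]
tcp [0.4963 0.2061 0.2203] q [ 0.685   0.2336  0.0521  0.     -1.3892  0.9429] t 3.15
turn [-0.     -0.0005 -2.1657] shift before [-27.0694 415.2446 -89.7063] after [-104.6018  402.7653  -89.7031]
```

Call:
send_rows:
  moves: "-2 34 -9 0 0 0 85;-2 34 -9 0 0 0 85;-2 34 -9 0 0 0 85;-2 34 -9 0 0 0 85;-2 34 -9 0 0 0 85;-2 34 -9 0 0 0 85;-3 35 -9 0 0 0 85;-3 35 -9 0 0 0 85;-3 35 -9 0 0 0 85;-2 35 -9 0 0 0 85;-2 36 0 0 0 0 85;-2 36 0 0 0 0 85"

```text
t: 4.15
tcp_pos: [0.4932, -0.2126, 0.3112]
tcp_rot: [3.14, 0.09, 0.003]
wrist_force: [1.4, 0.5, -0.2]
finger_gap: 0.997
grip_force: 0.0
```

Call:
send_rows:
  moves: "0 0 0 0 0 -1.1 85;0 0 0 0 0 -1.1 85;0 0 0 0 0 0 85;0 0 0 0 0 0 85;0 0 0 0 0 0 85"

```text
t: 4.57
tcp_pos: [0.4934, -0.2105, 0.3104]
tcp_rot: [3.118, 0.387, 0.0]
wrist_force: [-0.3, -0.2, -0.1]
finger_gap: 0.994
grip_force: 0.0
```

```bash
python3 - <<'E'
from h import *
look(dict(pin0=.092,stand=0,socket=0,can=0),"w2.png")
plan([.4965,.2097,.12],[-.012,.231])
E
```

```text
pin0 0.71 [171. 413.] [ 0.5234 -0.3265  0.092 ]
pin0 0.57 [169.8 226.7] [ 0.4666 -0.0956  0.092 ]
socket 0.59 [139.9 186.2] [ 0.4721 -0.002   0.    ]
can 0.9 [ 17.7 266.3] [ 0.6677 -0.0906  0.    ]
tcp [ 0.4934 -0.2105  0.3104] q [-0.1113  0.2191  0.2591  0.     -1.6106  1.9314] t 4.8167
turn [ 0.0007 -0.0022  2.2624] shift before [ 106.6512 -406.4497  190.3801] after [  24.8917 -419.4653  190.3936]
```

View pics/w2.png

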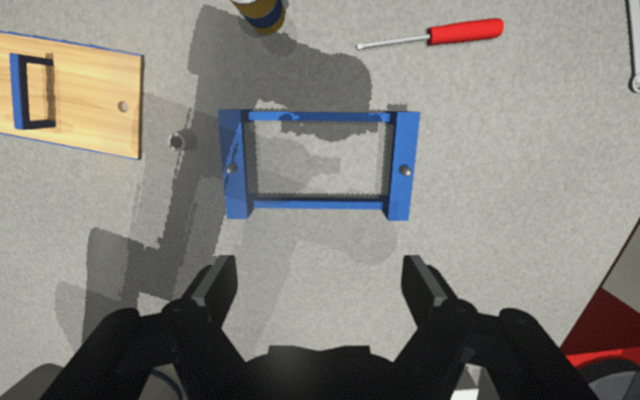

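The picture shows the stand with its pins near (170,231) and (171,407). The detections are a little too far apart, so I'll zoom in.

```bash
python3 -c "
import cv2,numpy as np
a=cv2.imread('pics/w2.png')
cv2.imwrite('pics/z2.png',np.hstack([cv2.resize(a[150:190,210:250],(400,400),interpolation=0),cv2.resize(a[150:190,385:425],(400,400),interpolation=0)]))"
```

```text
(no output)
```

View pics/z2.png

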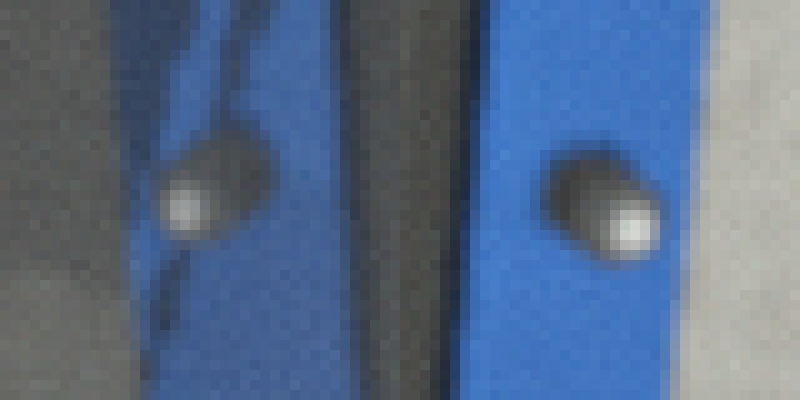

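The left tip is at about (170.9,228.4) and the right tip at (172.8,408.0).

```bash
python3 - <<'E'
from h import *
a=atz("wrist",(170.4,227.9),.092);b=atz("wrist",(172.3,407.7),.092); print(a,b,(a+b)/2,np.linalg.norm(a-b),np.degrees(np.arctan2(b[0]-a[0],a[1]-b[1])))
E
```

```text
[ 0.466  -0.0973  0.092 ] [ 0.5204 -0.3204  0.092 ] [ 0.4932 -0.2088  0.092 ] 0.22963447187214506 13.683073029194803
```

Call:
send_rows:
  moves: "9 -34 6 0 0 0 85;9 -34 6 0 0 0 85;9 -34 6 0 0 0 85;9 -34 6 0 0 0 85;9 -34 6 0 0 0 85;9 -34 6 0 0 0 85;9 -34 9 0 0 0 85;9 -34 9 0 0 0 85;9 -34 9 0 0 0 85;9 -34 9 0 0 0 85;9 -34 9 0 0 0 85;8 -32 9 0 0 0 85"

```text
t: 5.82
tcp_pos: [0.4964, 0.2112, 0.22]
tcp_rot: [-3.117, -0.391, -0.001]
wrist_force: [0.8, 0.4, 0.9]
finger_gap: 0.992
grip_force: 0.0
```

Call:
send_rows:
  moves: "0 0 10 0 0 1.13 85;0 0 20 0 0 1.13 85;0 0 20 0 0 0 85;0 0 20 0 0 0 85;0 0 20 0 0 0 85;0 0 0 0 0 0 85;0 0 0 0 0 0 85"

```text
t: 6.4
tcp_pos: [0.4964, 0.2088, 0.13]
tcp_rot: [3.139, 0.082, -0.002]
wrist_force: [0.3, 0.2, 0.8]
finger_gap: 0.997
grip_force: 0.0
```

```bash
python3 - <<'E'
from h import *
look(dict(handle=.06,hole0=0,hole1=0),"w3.png")
plan([.4965,.2097,.041],[-.012,.231])
E
```

```text
handle 0.9 [210.6 316.6] [0.4974 0.2108 0.06  ]
handle 0.45 [189.5 200.5] [0.51   0.3009 0.06  ]
hole0 0.85 [191.6 433. ] [0.5012 0.096  0.    ]
hole0 0.66 [189.2 202. ] [0.4918 0.324  0.    ]
hole1 0.85 [191.6 433. ] [0.5012 0.096  0.    ]
hole1 0.66 [189.2 202. ] [0.4918 0.324  0.    ]
tcp [0.4976 0.2096 0.1319] q [ 0.6889  0.2846 -0.1097  0.0005 -1.1736  0.9341] t 6.6
turn [-0.0159 -0.0301  0.0052] shift before [-1.3513 -0.0776 90.9451] after [-1.1129 -0.2035 90.9482]
```

View pics/w3.png

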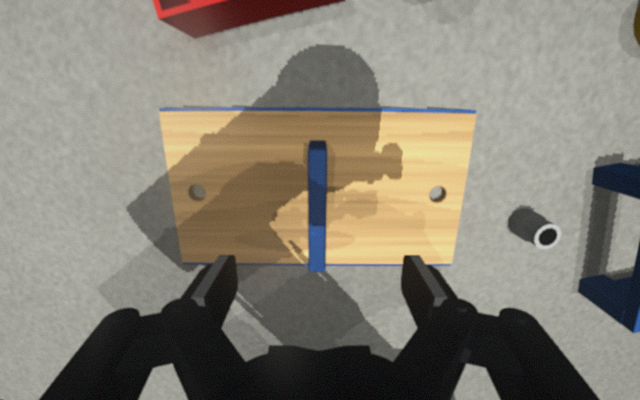

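The handle bar is centred at col 316 and aligned with the tool. Descending and gripping.

Call:
send_rows:
  moves: "0 0 20 0 0 0 85;0 0 20 0 0 0 85;-1 0 20 0 0 0 85;0 0 15 0 0 0 85;0 0 15 0 0 0 85;0 0 0 0 0 0 85;0 0 0 0 0 0 0;0 0 0 0 0 0 0;0 0 0 0 0 0 0;0 0 0 0 0 0 0;0 0 0 0 0 0 0;0 0 0 0 0 0 0"
  newtons: 60

```text
t: 7.6
tcp_pos: [0.4961, 0.2094, 0.041]
tcp_rot: [-3.139, -0.082, -0.002]
wrist_force: [-4.4, -3.9, 4.5]
finger_gap: 0.152
grip_force: 58.3
```

Call:
send_rows:
  moves: "0 0 0 0 0 0 0;0 0 0 0 0 0 0;0 0 -5 0 0 0 0;0 0 -10 0 0 0 0;0 0 -15 0 0 0 0;0 0 -20 0 0 0 0;0 0 -20 0 0 0 0;0 0 -20 0 0 0 0;0 0 -20 0 0 0 0;0 0 0 0 0 0 0;0 0 0 0 0 0 0"

```text
t: 8.52
tcp_pos: [0.4957, 0.2092, 0.1506]
tcp_rot: [-3.139, -0.082, -0.001]
wrist_force: [-0.7, -0.7, -6.1]
finger_gap: 0.151
grip_force: 58.6
```

```bash
python3 - <<'E'
from h import *
s=robot.get_state();print(s["wrist_force"],s["ft_torque"],s["finger_gap"],s["grip_force"])
z=s["tcp_pos"][2]-.041
o=look(dict(handle=.06+z,hole0=z,board=z),"w4.png")
M=R.from_rotvec(s["tcp_rot"]).as_matrix()
for k in o:
  for p,q in o[k]: print(k,M.T@(q-s["tcp_pos"])*1000)
plan([.4932,-.2088,.16],[-.0544,.2231])
E
```

```text
[-0.6688 -0.7307 -6.1281] [-0.04    0.0835  0.0282] 0.15071162580436606 58.630406856536865
handle 0.67 [275.  318.7] [0.4957 0.2095 0.1696]
handle 0.45 [227.3 317.3] [0.5212 0.2115 0.1696]
hole0 0.91 [225.4 484.2] [0.5025 0.0941 0.1096]
hole0 0.58 [227.2 154.3] [0.489  0.3248 0.1096]
board 0.69 [225.5 481.9] [0.5024 0.0957 0.1096]
board 0.59 [228.3 316.5] [0.4945 0.2111 0.1096]
handle [  0.0487  -0.3946 -18.9995]
handle [ 25.6046  -1.0476 -18.9831]
hole0 [  0.7914 115.3491  40.8558]
hole0 [  -0.7422 -115.7702   41.1449]
board [  0.7239 113.6958  40.8578]
board [-1.1358 -1.9253 41.0018]
tcp [0.4947 0.2084 0.1485] q [ 0.6899  0.2716 -0.0831 -0.0007 -1.2198  0.9331] t 8.7167
turn [ 0.0154  0.039  -2.1445] shift before [-23.2447 416.5356 -10.7826] after [-100.2966  404.9269  -11.5466]
```

View pics/w4.png

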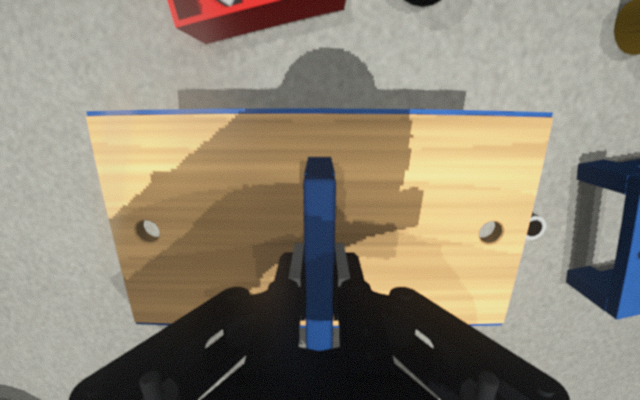

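The board is held level, with the holes at (231,147) and (232,491). Its centre is within 1 mm of the TCP axis. Moving it over the stand.

Call:
send_rows:
  moves: "0 10 -5 0 0 0 0;0 20 -6 0 0 0 0;-2 28 0 0 0 0 0;-2 33 0 0 0 0 0;-3 36 0 0 0 0 0;-3 36 0 0 0 0 0;-3 36 0 0 0 0 0;-3 36 0 0 0 0 0;-3 36 0 0 0 0 0;-2 36 0 0 0 0 0;-2 36 0 0 0 0 0;0 33 0 0 0 0 0"

```text
t: 9.72
tcp_pos: [0.4912, -0.1701, 0.1609]
tcp_rot: [3.141, 0.081, -0.002]
wrist_force: [0.0, 0.6, -5.2]
finger_gap: 0.151
grip_force: 58.8
```

Call:
send_rows:
  moves: "0 24 0 0 0 -0.5 0;0 13 0 0 0 -0.6 0;0 4 0 0 0 -0.6 0;0 0 0 0 0 -0.4 0;0 0 0 0 0 0 0;0 0 0 0 0 0 0;0 0 0 0 0 0 0;0 0 0 0 0 0 0;0 0 0 0 0 0 0"

```text
t: 10.47
tcp_pos: [0.4955, -0.2083, 0.1613]
tcp_rot: [-3.12, -0.369, 0.0]
wrist_force: [-0.2, 0.6, -4.8]
finger_gap: 0.146
grip_force: 58.9
```

```bash
python3 - <<'E'
from h import *
s=robot.get_state();print(s["wrist_force"],s["ft_torque"])
z=s["tcp_pos"][2]-.041
o=look(dict(hole0=z),"w5.png")
plan([.4932,-.2088,.13],[-.0544,.2231])
plan([.4932,-.2088,.13],[-.0544-.0015,.2231])
E
```

```text
[-0.1658  0.5933 -4.7925] [-0.0161  0.0191 -0.0738]
hole0 0.84 [226.9 483.9] [ 0.5221 -0.3205  0.1203]
hole0 0.56 [226.2 154.1] [ 0.4686 -0.0956  0.1203]
tcp [ 0.4956 -0.2084  0.1613] q [-0.1067  0.2623 -0.0619  0.     -1.2465  1.9132] t 10.5667
turn [ 0.0003 -0.0004 -0.0396] shift before [-2.406  -0.1404 31.3062] after [-2.4045 -0.1478 31.3063]
tcp [ 0.4956 -0.2084  0.1613] q [-0.1067  0.2623 -0.0619  0.     -1.2465  1.9132] t 10.5667
turn [ 0.0003 -0.0004 -0.1122] shift before [-2.406  -0.1404 31.3062] after [-2.4035 -0.1631 31.3063]
```

Call:
send_rows:
  moves: "-1.2 0.2 5 0 0 -0.06 0;-1.2 0 8 0 0 0 0;0 0 6 0 0 0 0;0 0 6 0 0 0 0;0 0 4 0 0 0 0;0 0 3 0 0 0 0;0 0 2 0 0 0 0;0 0 2 0 0 0 0;0 0 0 0 0 0 0;0 0 0 0 0 0 0"

```text
t: 11.4
tcp_pos: [0.4933, -0.2094, 0.1254]
tcp_rot: [3.119, 0.377, 0.0]
wrist_force: [-0.4, -0.2, -4.5]
finger_gap: 0.155
grip_force: 58.9
```

```bash
python3 - <<'E'
from h import *
s=robot.get_state();print(s["wrist_force"],s["ft_torque"],s["tcp_pos"])
a=save("wrist","w6.png"); d=save("side","d6.png"); c=save("scene","s6.png")
f=lambda im:cv2.resize(im,None,fx=3,fy=3)
x=np.hstack([d[110:250,340:470],c[100:240,260:390]])
cv2.imwrite("pics/z6.png",f(x)[:,:,::-1])
E
```

```text
[-0.3627 -0.223  -4.5479] [ 0.0275 -0.0568  0.0082] [ 0.4933 -0.2094  0.1254]
```

View pics/z6.png

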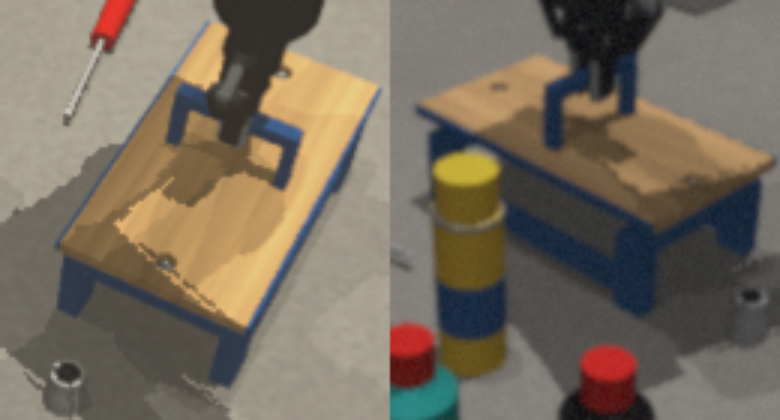

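There is no contact force and the underside (about 84 mm) is already below the 92 mm tips, so the pins are in the holes. Lowering further.

Call:
send_rows:
  moves: "0 0 3 0 0 0 0;0 0 3 0 0 0 0;0 0 3 0 0 0 0;0 0 2 0 0 0 0;0 0 1 0 0 0 0;0 0 1 0 0 0 0;0 0 1 0 0 0 0;0 0 0 0 0 0 0;0 0 0 0 0 0 0"

```text
t: 12.3
tcp_pos: [0.4933, -0.2093, 0.1113]
tcp_rot: [3.119, 0.377, 0.0]
wrist_force: [-0.2, 0.4, -4.9]
finger_gap: 0.152
grip_force: 59.0
```

Call:
send_rows:
  moves: "0 0 0.7 0 0 0 0;0 0 0.6 0 0 0 0;0 0 0.6 0 0 0 0;0 0 0 0 0 0 0;0 0 0 0 0 0 0"

```text
t: 12.72
tcp_pos: [0.4934, -0.2094, 0.1111]
tcp_rot: [3.118, 0.378, 0.002]
wrist_force: [-4.6, 2.9, 7.7]
finger_gap: 0.149
grip_force: 60.5
```

It is seated, with the reaction force upward and the underside at 70 mm. Releasing.

Call:
send_rows:
  moves: "0 0 -1 0 0 0 85;0 0 0 0 0 0 85;0 0 0 0 0 0 85;0 0 0 0 0 0 85;0 0 0 0 0 0 85;0 0 0 0 0 0 85;0 0 0 0 0 0 85;0 0 -10 0 0 0 85;0 0 -25 0 0 0 85;0 0 -30 0 0 0 85;0 0 -30 0 0 0 85;0 0 -30 0 0 0 85"

```text
t: 13.72
tcp_pos: [0.493, -0.2094, 0.2377]
tcp_rot: [3.118, 0.377, 0.001]
wrist_force: [2.6, -0.4, 0.3]
finger_gap: 0.995
grip_force: 0.0
```

```bash
python3 - <<'E'
from h import *
o=look(dict(hole0=.07,handle=.13,can=0),"w7.png")
robot.snapshot("side");robot.snapshot("scene")
for c in("scene","side"):
  for l in("can","bottle"):
    for d in robot.tip_of(c,l)[:2]: print(c,l,round(d["p"],2),np.round(d["pixel"]),atz(c,d["pixel"],0))
    for d in robot.spot_in(c,l)[:2]: print(c,l,round(d["p"],2),np.round(d["pixel"]),atz(c,d["pixel"],.075))
plan([.675,-.0915,.25],[1,0.])
plan([.675,-.0915,.25],[0,1])
E
```

```text
hole0 0.88 [179.1 215.4] [ 0.4681 -0.0971  0.07  ]
hole0 0.69 [180.4 422.1] [ 0.5214 -0.3202  0.07  ]
handle 0.75 [194.9 318.8] [ 0.4954 -0.2084  0.13  ]
scene can 0.72 [224. 242.] [ 0.7728 -0.1236  0.    ]
scene can 0.63 [219. 283.] [ 0.6834 -0.0924  0.    ]
scene can 0.88 [183. 236.] [ 0.7561 -0.1777  0.075 ]
scene can 0.69 [188. 284.] [ 0.6728 -0.1048  0.075 ]
scene bottle 0.97 [271. 274.] [0.7766 0.0467 0.    ]
scene bottle 0.91 [282. 328.] [0.7004 0.1256 0.    ]
scene bottle 0.9 [247. 268.] [0.7884 0.0535 0.075 ]
scene bottle 0.78 [259. 332.] [0.7041 0.141  0.075 ]
side can 0.97 [176. 325.] [ 0.6729 -0.0943  0.    ]
side can 0.56 [151. 304.] [ 0.7703 -0.1175  0.    ]
side can 0.97 [151. 324.] [ 0.6857 -0.103   0.075 ]
side can 0.73 [115. 304.] [ 0.8115 -0.1585  0.075 ]
side bottle 0.57 [225. 253.] [0.6897 0.1332 0.    ]
side bottle 0.91 [205. 251.] [0.6896 0.1311 0.075 ]
side bottle 0.66 [157. 250.] [0.7981 0.0368 0.075 ]
tcp [ 0.4932 -0.2093  0.2351] q [-0.1091  0.2261  0.0797  0.     -1.425   1.9207] t 14.4167
turn [ -0.0062   0.004  -15.2408] shift before [204.6916 -71.0693 -15.0017] after [117.83   181.8478 -14.8991]
tcp [ 0.4932 -0.2093  0.2351] q [-0.1091  0.2261  0.0797  0.     -1.425   1.9207] t 14.4167
turn [-0.0014  0.0068  2.7592] shift before [204.6916 -71.0693 -15.0017] after [ 181.8478 -117.83    -14.8991]
```

View pics/w7.png

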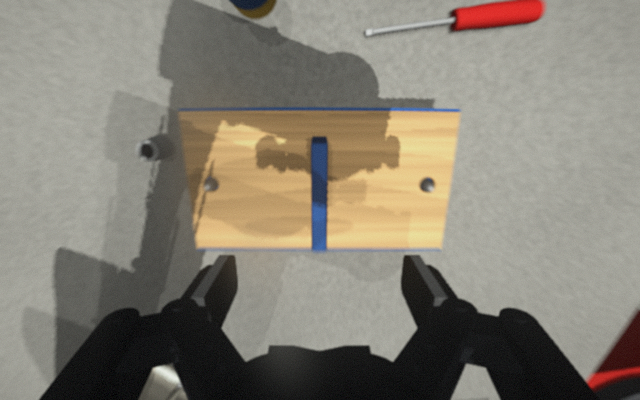

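The board is flush, with pins visible in both holes at (185,211) and (184,427). Next is the can. I'll turn the tool half round so the camera stays clear of the big can, and hover near it.

Call:
send_rows:
  moves: "33 -22 -4 0 0 0 85;33 -22 -4 0 0 0 85;33 -22 -4 0 0 0 85;33 -22 -3 0 0 0 85;0 0 0 0 0 1.4 85;0 0 0 0 0 1.4 85;0 0 0 0 0 1.4 85;0 0 0 0 0 1.4 85;0 0 0 0 0 1.4 85;0 0 0 0 0 1.4 85;0 0 0 0 0 1.4 85;0 0 0 0 0 1.4 85"

```text
t: 15.42
tcp_pos: [0.6004, -0.0924, 0.2502]
tcp_rot: [2.927, -1.14, -0.0]
wrist_force: [-0.8, -0.2, 0.1]
finger_gap: 0.994
grip_force: 0.0
```

Call:
send_rows:
  moves: "0 0 0 0 0 1.4 85;0 0 0 0 0 1.4 85;0 0 0 0 0 1.4 85;0 0 0 0 0 1.4 85;0 0 0 0 0 1.4 85;0 0 0 0 0 1.4 85;0 0 0 0 0 1.4 85;0 0 0 0 0 1.4 85;0 0 0 0 0 1.4 85;0 0 0 0 0 1.4 85;0 0 0 0 0 1.4 85;0 0 0 0 0 1.4 85"

```text
t: 16.42
tcp_pos: [0.6004, -0.0924, 0.2502]
tcp_rot: [1.413, -2.806, -0.0]
wrist_force: [0.8, -0.1, 0.7]
finger_gap: 0.999
grip_force: 0.0
```

Call:
send_rows:
  moves: "0 0 0 0 0 1.4 85;0 0 0 0 0 1.4 85;0 0 0 0 0 1.4 85;0 0 0 0 0 1.4 85;0 0 0 0 0 1.4 85;0 0 0 0 0 1.4 85;0 0 0 0 0 1.4 85;0 0 0 0 0 0.6 85;0 0 0 0 0 0 85;0 0 0 0 0 0 85;0 0 0 0 0 0 85"

```text
t: 17.33
tcp_pos: [0.6005, -0.0924, 0.2503]
tcp_rot: [0.052, -3.141, 0.0]
wrist_force: [-0.3, -0.0, -0.2]
finger_gap: 0.99
grip_force: 0.0
```

```bash
python3 - <<'E'
from h import *
o=look(dict(can=0,bottle=0),"w8.png")
plan([.677,-.0925,.20],[0,1])
E
```

```text
can 0.66 [274.4 291.6] [ 0.7703 -0.1291  0.    ]
can 0.56 [218.3 318.1] [ 0.6749 -0.0908  0.    ]
bottle 0.84 [284.8 408.1] [0.7839 0.0562 0.    ]
bottle 0.78 [238.1 464.9] [0.6999 0.1321 0.    ]
tcp [ 0.6004 -0.0924  0.2504] q [ 0.1043  0.3681  0.3142  0.     -1.517  -1.6428] t 17.4833
turn [-0.0001 -0.0004  0.3693] shift before [-76.5132  -2.5632  50.3562] after [-76.5542  -0.0966  50.3591]
```

View pics/w8.png

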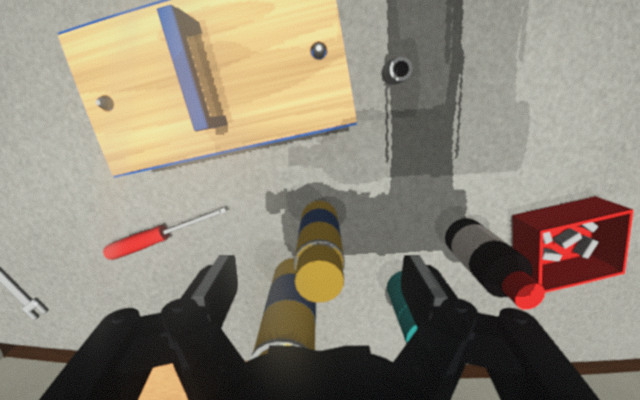

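The wrist view shows the can's cap centred at (281,320) and the bottle's red cap at (296,529), both clear.

```bash
python3 - <<'E'
from h import *
im=cv2.imread("pics/w8.png"); h=cv2.cvtColor(im,cv2.COLOR_BGR2HSV)
for n,lo,hi,box,z in(("can",(18,120,150),(32,255,255),(255,305,290,350),.165),("cap",(0,150,140),(8,255,255),(278,312,508,550),.150)):
    m=cv2.inRange(h,lo,hi); k=np.zeros_like(m);a,b,c,d=box;k[a:b,c:d]=m[a:b,c:d]
    x=max(cv2.findContours(k,0,1)[0],key=cv2.contourArea); e=cv2.fitEllipse(cv2.convexHull(x)); print(n,e,atz("wrist",(e[0][1],e[0][0]),z))
    
print(atz("wrist",(281,320),.165),atz("wrist",(296,529),.150))
E
```

```text
can ((319.03466796875, 280.9295654296875), (41.24235153198242, 47.829872131347656), 89.78621673583984) [ 0.6714 -0.0896  0.165 ]
cap ((532.4186401367188, 293.5171203613281), (22.65227699279785, 40.35368728637695), 51.255489349365234) [0.6921 0.1302 0.15  ]
[ 0.6714 -0.0887  0.165 ] [0.6952 0.1273 0.15  ]
```

Call:
send_rows:
  moves: "-24 0 0 0 0 0 85;-24 -1 0 0 0 0 85;-24 0 10 0 0 0 85;0 0 25 0 0 0 85;0 0 28 0 0 0 85;0 0 28 0 0 0 85;0 0 25 0 0 0 85;0 0 20 0 0 0 85;0 0 10 0 0 0 85;0 0 3 0 0 0 85;0 0 0 0 0 0 85;0 0 0 0 0 0 85"

```text
t: 18.48
tcp_pos: [0.6734, -0.0913, 0.103]
tcp_rot: [-0.05, 3.139, -0.001]
wrist_force: [0.9, 1.0, 0.3]
finger_gap: 0.994
grip_force: 0.0
```

Call:
send_rows:
  moves: "0 0 0 0 0 0 0;0 0 0 0 0 0 0;0 0 0 0 0 0 0;0 0 0 0 0 0 0;0 0 0 0 0 0 0;0 0 0 0 0 0 0"
  newtons: 40

```text
t: 18.98
tcp_pos: [0.6733, -0.0908, 0.1028]
tcp_rot: [-0.05, 3.139, 0.0]
wrist_force: [0.5, 2.7, 5.7]
finger_gap: 0.581
grip_force: 41.8
```

Gripped. Lifting and carrying the can to the far (-y) side of the board.

Call:
send_rows:
  moves: "0 0 -5 0 0 0 0;0 0 -10 0 0 0 0;0 0 -20 0 0 0 0;0 0 -25 0 0 0 0;0 0 -30 0 0 0 0;0 0 -30 0 0 0 0;0 0 -22 0 0 0 0;0 0 -10 0 0 0 0;0 0 0 0 0 0 0"

```text
t: 19.73
tcp_pos: [0.6732, -0.0916, 0.2568]
tcp_rot: [-0.049, 3.136, -0.001]
wrist_force: [-1.0, 0.4, -3.7]
finger_gap: 0.584
grip_force: 41.6
```

```bash
python3 - <<'E'
from h import *
s=robot.get_state();print(s["wrist_force"],s["finger_gap"],s["ft_torque"])
plan([.508,-.269,.178],[0,1])
E
```

```text
[-1.0148  0.4073 -3.7365] 0.5838984286307665 [-0.0811  0.0004  0.0351]
tcp [ 0.6732 -0.0916  0.2568] q [ 0.0946  0.5217  0.5694  0.001  -1.6136 -1.6343] t 19.7333
turn [-0.0074  0.0564  0.3556] shift before [ 171.0514 -172.1096   78.0807] after [ 165.2426 -177.3783   78.7952]
```

Call:
send_rows:
  moves: "10 -10 0 0 0 0 0;18 -18 0 0 0 0 0;22 -22 0 0 0 0 0;24 -24 0 0 0 0 0;24 -24 0 0 0 0 0;24 -24 0 0 0 0 0;20 -20 0 0 0 0 0;16 -16 0 0 0 0 0;9 -10 0 0 0 0 0;4 -4 0 0 0 0 0;0 0 0 0 0 0.35 0;0 0 0 0 0 0 0"

```text
t: 20.73
tcp_pos: [0.5068, -0.2681, 0.2525]
tcp_rot: [-0.001, -3.14, -0.001]
wrist_force: [0.3, -0.5, -3.1]
finger_gap: 0.585
grip_force: 41.6
```

Call:
send_rows:
  moves: "0 0 15 0 0 0 0;0 0 20 0 0 0 0;0 0 20 0 0 0 0;0 0 10 0 0 0 0;0 0 5 0 0 0 0;0 0 0 0 0 0 0;0 0 0 0 0 0 0;0 0 0 0 0 0 0"

```text
t: 21.4
tcp_pos: [0.5074, -0.2684, 0.1837]
tcp_rot: [-0.002, 3.141, -0.001]
wrist_force: [0.1, 0.8, -3.8]
finger_gap: 0.585
grip_force: 41.7
```

```bash
python3 - <<'E'
from h import *
plan([.508,-.269,.173],[0,1])
d=save("side","d9.png"); c=save("scene","s9.png")
cv2.imwrite("pics/z9.png",cv2.resize(np.hstack([d[40:240,340:470],c[40:240,230:380]]),None,fx=2.8,fy=2.8)[:,:,::-1])
E
```

```text
tcp [ 0.5074 -0.2684  0.1837] q [-0.214   0.3197  0.0759  0.0002 -1.3264 -1.3554] t 21.4
turn [-0.0043  0.007   0.0161] shift before [-0.5711 -0.6238 10.734 ] after [-0.5786 -0.627  10.7334]
```

View pics/z9.png

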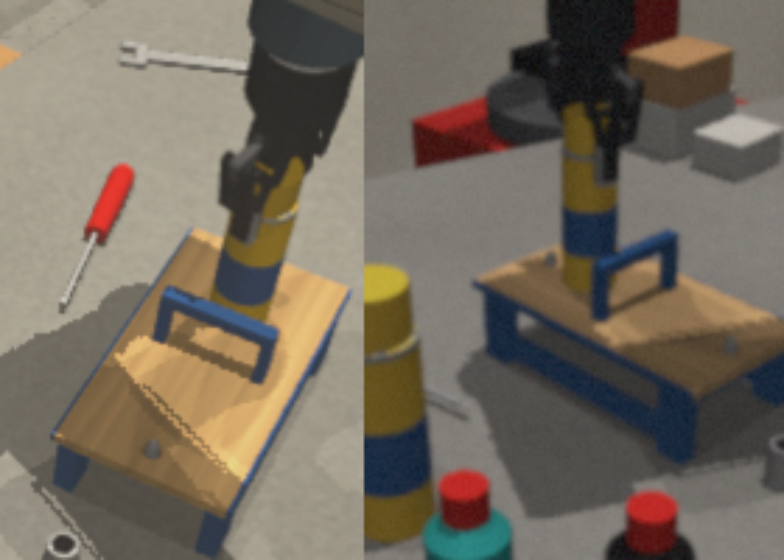

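The can hangs upright just above the wood on the far side of the handle. Its underside is at about 81 mm and the board top is at 80 mm, so I'll touch down in small steps.

Call:
send_rows:
  moves: "0 0 0.5 0 0 0 0;0 0 0.5 0 0 0 0;0 0 0.5 0 0 0 0;0 0 0 0 0 0 0;0 0 0 0 0 0 0;0 0 0 0 0 0 0"

```text
t: 22.0
tcp_pos: [0.5074, -0.2685, 0.1828]
tcp_rot: [-0.002, 3.14, -0.001]
wrist_force: [-0.3, 1.8, 4.9]
finger_gap: 0.582
grip_force: 42.2
```

Contact made. Releasing and rising.

Call:
send_rows:
  moves: "0 0 -0.5 0 0 0 58;0 0 0 0 0 0 66;0 0 0 0 0 0 85;0 0 0 0 0 0 85;0 0 0 0 0 0 85;0 0 0 0 0 0 85;0 0 -10 0 0 0 85;0 0 -20 0 0 0 85;0 0 -30 0 0 0 85;0 0 -30 0 0 0 85;0 0 0 0 0 0 85"

```text
t: 22.92
tcp_pos: [0.5089, -0.2701, 0.2801]
tcp_rot: [-0.001, 3.131, -0.009]
wrist_force: [0.1, -0.4, 0.9]
finger_gap: 0.995
grip_force: 0.0
```

```bash
python3 - <<'E'
from h import *
robot.snapshot("side");robot.snapshot("scene")
for c in("scene","side"):
    for l,z in(("can",.08),("bottle",0)):
        for d in robot.tip_of(c,l)[:2]: print(c,l,round(d["p"],2),np.round(d["pixel"]),atz(c,d["pixel"],z))
plan([.600,.129,.27],[0,1])
E
```

```text
scene can 0.9 [223. 240.] [ 0.8077 -0.0317  0.08  ]
scene can 0.85 [141. 308.] [ 0.5166 -0.2667  0.08  ]
scene bottle 0.8 [274. 269.] [0.7885 0.0496 0.    ]
scene bottle 0.64 [282. 328.] [0.6997 0.1257 0.    ]
side can 0.97 [148. 424.] [ 0.516  -0.2771  0.08  ]
side can 0.93 [153. 306.] [ 0.7108 -0.0634  0.08  ]
side bottle 0.7 [182. 254.] [0.7877 0.0445 0.    ]
side bottle 0.56 [222. 255.] [0.6928 0.1242 0.    ]
tcp [ 0.5065 -0.2682  0.2713] q [-0.2144  0.2965  0.2648 -0.0003 -1.5413 -1.3556] t 23.2167
turn [ 0.0088 -0.0246  0.0092] shift before [-93.8732 397.1214   1.415 ] after [-93.5497 397.1981   1.312 ]
```

Call:
send_rows:
  moves: "-8 15 -4 0 0 0 85;-8 30 0 0 0 0 85;-8 35 0 0 0 0 85;-8 35 0 0 0 0 85;-8 35 0 0 0 0 85;-8 35 0 0 0 0 85;-8 35 0 0 0 0 85;-8 35 0 0 0 0 85;-8 35 0 0 0 0 85;-8 35 0 0 0 0 85;-7 35 0 0 0 0 85;-7 37 0 0 0 0 85"

```text
t: 24.22
tcp_pos: [0.6003, 0.1301, 0.2756]
tcp_rot: [0.001, -3.14, 0.001]
wrist_force: [0.7, -0.7, 0.3]
finger_gap: 0.999
grip_force: 0.0
```

Call:
send_rows:
  moves: "0 0 10 0 0 0 85;0 0 0 0 0 0 85;0 0 0 0 0 0 85;0 0 0 0 0 0 85"

```text
t: 24.55
tcp_pos: [0.6005, 0.1276, 0.2666]
tcp_rot: [-0.0, -3.141, 0.001]
wrist_force: [0.1, 0.1, 0.9]
finger_gap: 0.992
grip_force: 0.0
```

```bash
python3 - <<'E'
from h import *
o=look(dict(bottle=0),"w10.png"); s=robot.get_state()
im=cv2.imread("pics/w10.png"); h=cv2.cvtColor(im,cv2.COLOR_BGR2HSV)
m=cv2.inRange(h,(0,150,140),(8,255,255))
for x in cv2.findContours(m,0,1)[0]:
  if cv2.contourArea(x)>150: e=cv2.fitEllipse(cv2.convexHull(x)); print(e,atz("wrist",(e[0][1],e[0][0]),.148))
plan([.696,.129,.083],[0,1])
E
```

```text
bottle 0.84 [227.9 322.4] [0.6971 0.1331 0.    ]
bottle 0.66 [276.7 272.7] [0.7839 0.0523 0.    ]
((251.1863555908203, 348.66766357421875), (21.473649978637695, 26.604412078857422), 95.38158416748047) [0.7869 0.0488 0.148 ]
((319.4490661621094, 282.9864807128906), (24.68860626220703, 28.49378204345703), 92.28028106689453) [0.6968 0.1283 0.148 ]
((16.589481353759766, 241.39649963378906), (15.290017127990723, 66.2544937133789), 64.52947235107422) [ 0.6514 -0.1958  0.148 ]
((425.03314208984375, 236.19236755371094), (100.19345092773438, 114.34712219238281), 56.86530303955078) [0.643  0.2337 0.148 ]
tcp [0.6007 0.1275 0.2671] q [ 0.4635  0.3802  0.3738  0.0004 -1.5636 -2.035 ] t 24.65
turn [ 0.0002  0.0103 -0.0077] shift before [-95.1344   1.5938 184.217 ] after [-95.3012   1.5337 184.1313]
```

Call:
send_rows:
  moves: "-10 0 20 0 0 0 85;-20 1 23 0 0 0 85;-22 1 22 0 0 0 85;-22 0 0 0 0 0 85;-22 0 0 0 0 0 85;0 0 10 0 0 0 85;0 0 20 0 0 0 85;0 0 25 0 0 0 85;0 0 25 0 0 0 85;0 0 20 0 0 0 85;0 0 14 0 0 0 85;0 0 3 0 0 0 85"

```text
t: 25.65
tcp_pos: [0.6946, 0.1295, 0.0813]
tcp_rot: [-0.001, -3.137, 0.002]
wrist_force: [0.1, -0.6, -0.9]
finger_gap: 0.996
grip_force: 0.0
```

Call:
send_rows:
  moves: "0 0 1 0 0 0 85;0 0 0 0 0 0 85;0 0 0 0 0 0 0;0 0 0 0 0 0 0;0 0 0 0 0 0 0;0 0 0 0 0 0 0;0 0 0 0 0 0 0;0 0 0 0 0 0 0"
  newtons: 40

```text
t: 26.32
tcp_pos: [0.6976, 0.1305, 0.0854]
tcp_rot: [-0.002, 3.138, -0.0]
wrist_force: [-1.0, -1.4, 5.8]
finger_gap: 0.664
grip_force: 42.8
```

Call:
send_rows:
  moves: "0 0 -5 0 0 0 0;0 0 -10 0 0 0 0;0 0 -15 0 0 0 0;5 0 -20 0 0 0 0;10 0 -20 0 0 0 0;10 0 -20 0 0 0 0;10 0 -15 0 0 0 0;5 0 -5 0 0 0 0;0 0 0 0 0 0 0;0 0 0 0 0 0 0"

```text
t: 27.15
tcp_pos: [0.6562, 0.131, 0.1926]
tcp_rot: [0.002, -3.14, -0.001]
wrist_force: [-0.5, 0.2, -4.8]
finger_gap: 0.662
grip_force: 43.6
```

```bash
python3 - <<'E'
from h import *
s=robot.get_state();print(s["wrist_force"],s["finger_gap"],s["ft_torque"])
plan([.4795,-.1485,.195],[0,1])
E
```

```text
[-0.5169  0.1782 -4.7799] 0.6623155194320917 [ 0.0128 -0.0378 -0.0182]
tcp [0.6562 0.131  0.1926] q [ 0.4294  0.5088  0.3884 -0.0009 -1.4514 -1.999 ] t 27.15
turn [ 0.0049 -0.0147  0.0116] shift before [ 176.9789 -279.32     -2.3381] after [ 176.6924 -279.5004   -2.4449]
```

Call:
send_rows:
  moves: "6 -10 -1 0 0 0 0;13 -20 -1 0 0 0 0;18 -28 0 0 0 0 0;20 -32 0 0 0 0 0;21 -33 0 0 0 0 0;21 -33 0 0 0 0 0;21 -33 0 0 0 0 0;20 -32 0 0 0 0 0;18 -28 0 0 0 0 0;12 -19 0 0 0 0 0;7 -11 0 0 0 0 0;0 0 0 0 0 0 0"

```text
t: 28.15
tcp_pos: [0.4779, -0.1505, 0.1945]
tcp_rot: [-0.003, -3.139, 0.0]
wrist_force: [-0.2, -0.0, -3.9]
finger_gap: 0.664
grip_force: 43.8
```

Call:
send_rows:
  moves: "0 0 5 0 0 0 0;0 0 8 0 0 0 0;0 0 8 0 0 0 0;0 0 3 0 0 0 0;0 0 0 0 0 0 0;0 0 0 0 0 0 0;0 0 0 0 0 0 0"

```text
t: 28.73
tcp_pos: [0.4802, -0.1483, 0.1716]
tcp_rot: [-0.002, 3.141, -0.0]
wrist_force: [-0.3, -0.5, -4.5]
finger_gap: 0.665
grip_force: 43.9
```

```bash
python3 - <<'E'
from h import *
plan([.4795,-.1485,.1655],[0,1]); print(robot.get_state()["wrist_force"])
E
```

```text
tcp [ 0.4802 -0.1483  0.1716] q [ 0.013   0.1886 -0.1313  0.0003 -1.2506 -1.5825] t 28.7333
turn [-0.003   0.0044  0.0162] shift before [ 0.7078 -0.2344  6.0815] after [ 0.7052 -0.2369  6.0817]
[-0.3424 -0.4504 -4.4556]
```

Call:
send_rows:
  moves: "0 0 1 0 0 0 0;0 0 1 0 0 0 0;0 0 1 0 0 0 0;0 0 0.5 0 0 0 0;0 0 0 0 0 0 0;0 0 0 0 0 0 0"

```text
t: 29.23
tcp_pos: [0.4798, -0.1485, 0.1679]
tcp_rot: [0.001, -3.142, 0.0]
wrist_force: [0.2, 0.2, -4.1]
finger_gap: 0.667
grip_force: 43.9
```

Call:
send_rows:
  moves: "0 0 0.7 0 0 0 0;0 0 0.7 0 0 0 0;0 0 0 0 0 0 0;0 0 0 0 0 0 0;0 0 0 0 0 0 0"

```text
t: 29.65
tcp_pos: [0.4798, -0.1485, 0.1665]
tcp_rot: [-0.001, 3.142, -0.0]
wrist_force: [-0.5, -0.6, -4.6]
finger_gap: 0.661
grip_force: 43.9
```

Call:
send_rows:
  moves: "0 0 0.6 0 0 0 0;0 0 0.6 0 0 0 0;0 0 0 0 0 0 0;0 0 0 0 0 0 0"

```text
t: 29.98
tcp_pos: [0.48, -0.1485, 0.1655]
tcp_rot: [-0.001, 3.141, -0.0]
wrist_force: [-0.5, -0.3, -2.4]
finger_gap: 0.662
grip_force: 44.0
```

Call:
send_rows:
  moves: "0 0 0.5 0 0 0 0;0 0 0.3 0 0 0 0;0 0 0 0 0 0 0;0 0 0 0 0 0 0"

```text
t: 30.32
tcp_pos: [0.4803, -0.1486, 0.1654]
tcp_rot: [-0.002, 3.14, -0.001]
wrist_force: [-0.4, 1.1, 4.8]
finger_gap: 0.666
grip_force: 44.5
```

The bottle has touched down. Releasing and backing off.

Call:
send_rows:
  moves: "0 0 -0.5 0 0 0 64;0 0 0 0 0 0 72;0 0 0 0 0 0 85;0 0 0 0 0 0 85;0 0 0 0 0 0 85;0 0 0 0 0 0 85;0 0 -10 0 0 0 85;0 0 -20 0 0 0 85;0 0 -30 0 0 0 85;0 0 -30 0 0 0 85;0 0 -30 0 0 0 85;0 0 0 0 0 0 85"

```text
t: 31.32
tcp_pos: [0.4821, -0.1496, 0.2924]
tcp_rot: [-0.001, 3.13, -0.005]
wrist_force: [1.2, -0.0, 2.0]
finger_gap: 0.997
grip_force: 0.0
```

Call:
send_rows:
  moves: "0 20 -10 0 0 0 85;0 35 0 0 0 0 85;0 35 0 0 0 0 85;0 35 0 0 0 0 85;0 20 0 0 0 0 85;0 0 0 0 0 0 85;0 0 0 0 0 0 85;0 0 0 0 0 0 85"

```text
t: 31.98
tcp_pos: [0.4797, -0.0037, 0.2954]
tcp_rot: [-0.002, 3.141, -0.0]
wrist_force: [0.1, -0.4, 0.4]
finger_gap: 0.996
grip_force: 0.0
```

```bash
python3 - <<'E'
from h import *
d=save("side","d11.png"); c=save("scene","s11.png")
cv2.imwrite("pics/z11.png",cv2.resize(np.hstack([d[40:280,320:480],c[40:280,230:420]]),None,fx=2.2,fy=2.2)[:,:,::-1])
b=np.array([-.2365,.9716]);ct=np.array([.4938,-.2088])
for cm in("scene","side"):
    for l in("can","bottle"):
        for x in robot.tip_of(cm,l)[:2]:
            q=atz(cm,x["pixel"],.08)[:2]-ct; print(cm,l,round(x["p"],2),"board x,y",q@[b[1],-b[0]],q@b)
E
```

```text
scene can 0.75 board x,y 0.34241015054881024 0.10124869209674815
scene can 0.58 board x,y 0.010737835430035361 -0.05590316172775849
scene bottle 0.9 board x,y -0.0021731411626438966 0.05046266706775804
scene bottle 0.6 board x,y 0.39162198739379395 0.2464032185286149
side can 0.93 board x,y 0.00434770990166888 -0.07422225575649095
side can 0.8 board x,y 0.25627911883184207 0.07956254667895396
side bottle 0.92 board x,y 0.301752967985909 0.22994161953865494
side bottle 0.81 board x,y -0.0005306673492253711 0.052413118140852095
```

View pics/z11.png

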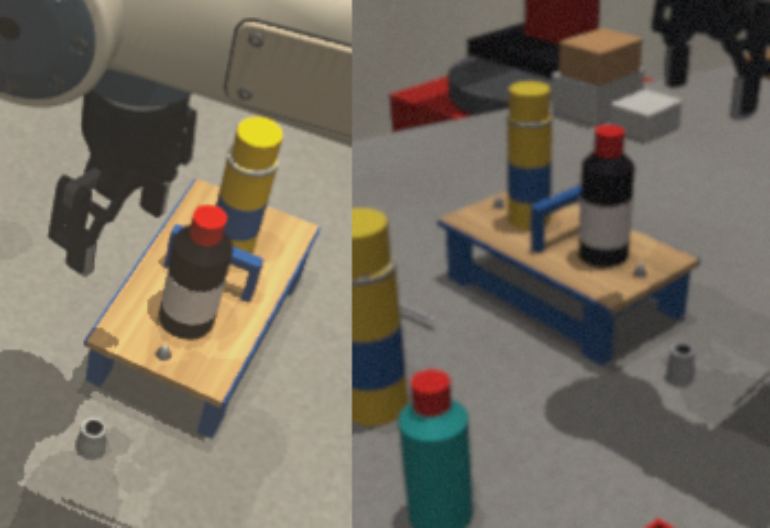

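The can and bottle both stand upright on the flush board, one on each side of the handle, and the gripper is clear. Handing in.

```bash
python3 -c "
from workcell import robot
print(robot.close_job())"
```

```text
the job is handed in; nothing more can be done
None
```

The job is handed in after about 32 s of robot time, with no verdict returned: the last pictures show the board flush over both pins, the can and bottle upright on opposite sides of the handle, and the gripper clear of everything.

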